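# Set the packed jars out behind the olive pans

### The arm

A 6-joint arm with a two-finger parallel gripper is mounted at the origin on the work surface. World frame = base frame: x ahead of the robot, y to its left, z up, the work surface at z = 0. Lengths are in mm, angles in rad, forces in N, time in s.
With the tool pointing down it reaches from about 275 to 1000 mm from the base axis. Payload 8.4 kg.
Tool frame: the origin (TCP) lies on the centre line of the jaws, within the pads' length; the fingertips stand 14 mm ahead of it and the grasp point (between the pads) lies 5 mm behind it; z points along the fingers, y is the line along which they close (so a half turn about z gives the same grasp; the last joint's range is limited). The gripper opens to 85 mm and grips with 20 to 120 N. Pads are 22 mm wide; open, the fingers measure 114 mm over their backs; the gripper's body (76 mm by 85 mm) begins 54 mm behind the grasp point. The pads swing forward as they close: fully open they stand 13 mm farther back than shut.
Start: joints at [-0.002, 0.353, 1.633, -0, 1.155, -0.002], TCP at [625.002, -0, 245.281] pointing down, gripper open.
Joint ranges: [-2.63, 2.63], [-0.92, 2.1], [0.06, 2.66], [-1.3, 4.44], [0, 2.69], [-3.02, 3.02]. Speed limits (rad/s): [2.22, 2.22, 2.79, 3.14, 3.14, 3.14].

### API

Orientations are given as a rotation vector (axis times angle).
In Python, from workcell import * gives the robot as it stands. The module is installed in compiled form; this text tells all that it offers.
- The arm moves only by the tool apply_moves, never from a script. Its argument "steps" is a list of rows, each an object of numbers: "tx", "ty", "tz": the shift along the tool's x, y, z in cm; "wx", "wy", "wz": the turn, a rotation vector about the tool's x, y, z in degrees; "hand": the opening, from 0 (shut) to 1 (fully open). A call has exactly 10 rows; each row is the pose to reach, as a shift and turn from the pose commanded when the call began, along the tool's axes at that moment; what a row does not reach only later rows make up. A row lasts 1/8 s, in which the tool goes at most 62.5 mm and 10.7 degrees, less where a joint would pass 70% of its speed; a pose out of reach is approached as far as the arm can. A call with a gripper value outside its range is refused whole. The fingers move at their own pace and stop on an object; "grip_force" is the grip in N (left out, the last holds). Time passes only in rows, so rows that repeat a pose let the fingers close, or fill a call up. It gives the time, the measured TCP pose, the force, the opening and the grip force at its end, in the units of the state.
- state(): the state, without advancing time (a new reading comes with each control period).
- camera(name): name is "scene" or "side" or "wrist"; returns the picture (420x560x3 uint8, blue, green, red); there is no depth.
- get_calibration(name): a dict with "K" (3x3 intrinsics, pixels), "rvec" (rotation vector, rad) and "tvec" (3), from world to camera coordinates, as OpenCV has them. Camera axes: x right, y down, z forward; pixel columns grow to the right and rows downward; lengths in mm; the calibration is good to about 2 mm. A picture is of the moment at which its call begins: read the wrist's pose just before it. get_calibration takes no time and is no camera call; for the wrist camera it gives the pose at the moment of the call.
- close_job(): hands the job in; it is judged then, once.
The state is a dict: "time_s": time; "joint_pos": joint angles; "joint_velocities": joint speeds; "joint_efforts": joint torques, N m; "tool_pos": TCP position; "orientation": TCP orientation; "force": force on the tool from outside, world axes, zero at the start; "wrist_torque": the same for the moment, N m; "width": finger opening in mm; "grasp_force": force on a finger pad.
Only numpy, scipy, OpenCV 4.12 (cv2) and the standard library are available. Lean on these libraries where they do the work, as an engineer would, in place of code of your own. Each camera call takes 0.05 s, during which the arm holds its last target. There are 200 camera calls.

### The job

Move the row of four jars from the wooden carrier to the wells of the counter display, so that they stand in the same order as the pans there: each jar in the well straight behind the pan with its own contents. Keep the jars upright and set each down gently on the floor of its well, without letting it fall; leave all four standing free.

Things in the scene. Friction and masses are not known exactly. Their poses are not given: they have to be found in the camera images.
- jar_green: loose straight-sided glass jar of green olives with a green lid, standing upright; 56 mm diameter from foot to lid, 98 mm tall (the lid is the top 16 mm), about 0.3 kg; origin at the centre of its underside, z up; its yaw is arbitrary and of no matter
- jar_black: loose straight-sided glass jar of black olives with a black lid, standing upright; 56 mm diameter from foot to lid, 98 mm tall (the lid is the top 16 mm), about 0.3 kg; origin at the centre of its underside, z up; its yaw is arbitrary and of no matter
- jar_red: loose straight-sided glass jar of round red peppers with a red lid, standing upright; 56 mm diameter from foot to lid, 98 mm tall (the lid is the top 16 mm), about 0.3 kg; origin at the centre of its underside, z up; its yaw is arbitrary and of no matter
- jar_yellow: loose straight-sided glass jar of yellow lupin beans with a yellow lid, standing upright; 56 mm diameter from foot to lid, 98 mm tall (the lid is the top 16 mm), about 0.3 kg; origin at the centre of its underside, z up; its yaw is arbitrary and of no matter
- pan_green: fixed steel pan heaped with green olives, in the display; rim 176 mm along own x, 108 mm along y, 69 mm above the table (heap up to 90, spoon handle at the far end 125); origin: below the middle of its near rim (the pan lies on the +x side of it), 4 mm above the table. Its own well is straight behind it on the robot's side: centre 67 mm along the pan's own -x (own y = 0) from the origin, floor 12 mm above the table
- pan_black: fixed steel pan heaped with black olives, in the display; rim 176 mm along own x, 108 mm along y, 69 mm above the table (heap up to 90, spoon handle at the far end 125); origin: below the middle of its near rim (the pan lies on the +x side of it), 4 mm above the table. Its own well is straight behind it on the robot's side: centre 67 mm along the pan's own -x (own y = 0) from the origin, floor 12 mm above the table
- pan_red: fixed steel pan heaped with round red peppers, in the display; rim 176 mm along own x, 108 mm along y, 69 mm above the table (heap up to 90, spoon handle at the far end 125); origin: below the middle of its near rim (the pan lies on the +x side of it), 4 mm above the table. Its own well is straight behind it on the robot's side: centre 67 mm along the pan's own -x (own y = 0) from the origin, floor 12 mm above the table
- pan_yellow: fixed steel pan heaped with yellow lupin beans, in the display; rim 176 mm along own x, 108 mm along y, 69 mm above the table (heap up to 90, spoon handle at the far end 125); origin: below the middle of its near rim (the pan lies on the +x side of it), 4 mm above the table. Its own well is straight behind it on the robot's side: centre 67 mm along the pan's own -x (own y = 0) from the origin, floor 12 mm above the table
- display: fixed counter display: oak board 100 x 456 mm, top 35 mm above the table, with 4 round wells (grey floor) 72 mm wide, 23 mm deep, in a row along own y at -171, -57, 57, 171 mm; on its +x side a steel frame 66 mm high (from own x = 50 mm on) with the 4 pans, one before each well, in changing order. Origin at table height below the middle of the wells; x points away from the robot
- carrier: fixed plywood carrier nearer the robot, 98 mm by 388 mm (plus end grips), long along own y: 4 cells in a row at own y = -142.5, -47.5, 47.5, 142.5 mm, each 84 x 87 mm inside, floor 8 mm and wall tops 42 mm above the table; one jar in each cell, in changing order. Origin at table height below its middle

How it is judged:
By the outcome, as a careful person would: the job done as asked, in the order asked, and still so for the second after the job is handed in, with the robot touching nothing.
It also fails if it takes over 90 s, if anything falls off the work surface, if the arm or the gripper's body presses on something with over 40 N, if the wrist force passes 120 N, or if a joint passes its speed limit or range.

## Working session

There is one attempt and no reset: what is moved stays moved. The work goes in short steps, Python scripts to look and compute and a tool call to move; the robot and the scene stay as the last step left them, time stands still between calls to the robot, and variables do not carry over. Pictures are saved under pics/ and viewed, at most 14 in all, crops included, and the job is handed in when it is done.

Besides the shell and the picture viewer there is one more tool, called after "Request:" as name(argument=value, ...), one argument or row to a line, values as JSON. apply_moves: Moves the arm, as the interface text tells. Its arguments: {"type":"object","properties":{"steps":{"type":"array"},"grip_force":{"type":"number"}},"required":["steps"]}

```bash
mkdir -p pics
python3 - <<'E'
from workcell import *
import cv2
for n in("scene","side","wrist"):
    c=get_calibration(n);print(n,c)
    cv2.imwrite(f"pics/{n}0.png",camera(n))
s=state();print(s)
E
```

```text
scene {'K': array([[403.36202397,   0.        , 274.8122864 ],
       [  0.        , 403.36202397, 199.53037609],
       [  0.        ,   0.        ,   1.        ]]), 'rvec': array([ 2.40744298,  0.80014695, -0.23799986]), 'tvec': array([-480.24835831, -250.10854039, 1045.93992401])}
side {'K': array([[442.45105942,   0.        , 282.86962159],
       [  0.        , 442.45105942, 207.1832362 ],
       [  0.        ,   0.        ,   1.        ]]), 'rvec': array([ 0.98782991, -2.28614646,  1.20628787]), 'tvec': array([407.83555886, 295.6588088 , 534.75634864])}
wrist {'K': array([[356.19091349,   0.        , 283.49072578],
       [  0.        , 356.19091349, 211.57928437],
       [  0.        ,   0.        ,   1.        ]]), 'rvec': array([-2.87690868e+00, -7.09260656e-04,  3.26215315e-03]), 'tvec': array([-624.00080559,  -34.71176469,  379.7809007 ])}
{'time_s': 0.15, 'joint_pos': array([-2.40947219e-03,  3.53532596e-01,  1.63395206e+00,  1.30490917e-05,
        1.15519997e+00, -2.39018497e-03]), 'joint_velocities': array([-0.00185712, -0.00118213, -0.00058011, -0.00082792,  0.00036658,
       -0.00121369]), 'joint_efforts': array([-7.39769093e-04, -6.05638933e+01, -3.42338884e+01, -2.29960733e-05,
        6.16452831e-03, -4.00942213e-05]), 'tool_pos': array([ 6.24655013e+02, -1.16330882e-03,  2.44711747e+02]), 'orientation': array([-2.22091533e+00, -2.22086078e+00,  1.19637882e-03]), 'force': array([-0.46676365,  0.25019319, -0.3703559 ]), 'wrist_torque': array([ 0.02227763,  0.04052759, -0.03104325]), 'grasp_force': 0.0, 'width': 85.2830842289787}
```

View pics/scene0.png

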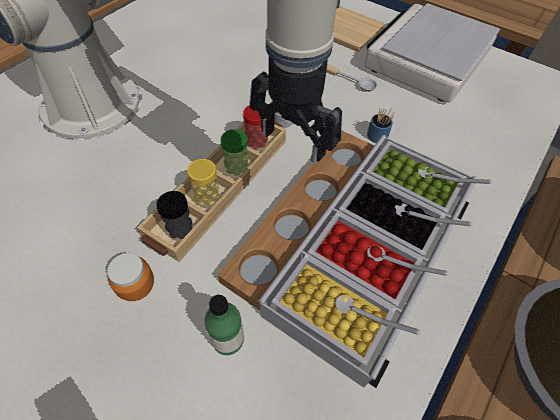

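View pics/side0.png

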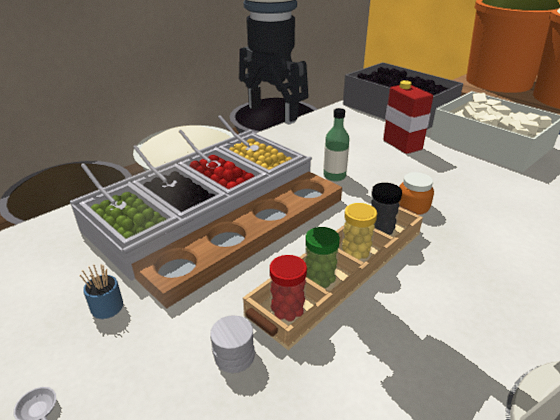

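View pics/wrist0.png

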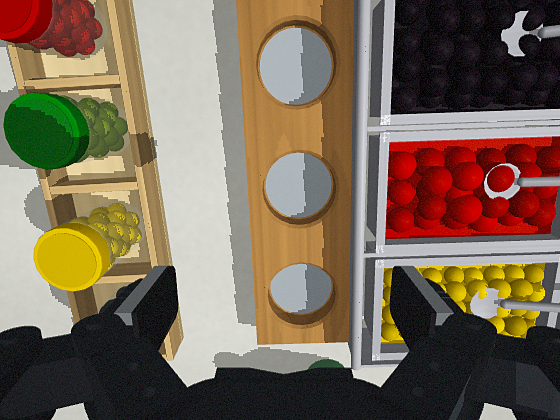

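The jars in the carrier, from +y to -y, are red, green, yellow, black. The pans, from +y to -y, are green, black, red, yellow. I read lid-top and rim centres from all three pictures, for example the green lid at scene (234,137), side (322,238), wrist (46,130). Next I triangulate them.

```bash
cat > h.py <<'E'
import numpy as np,cv2
from workcell import *
def ray(cal,uv):
    R=cv2.Rodrigues(cal["rvec"])[0]; c=-R.T@cal["tvec"]
    d=R.T@np.linalg.inv(cal["K"])@np.array([*uv,1.]); return c,d/np.linalg.norm(d)
def tri(rays):
    A=sum(np.eye(3)-np.outer(d,d) for c,d in rays); b=sum((np.eye(3)-np.outer(d,d))@c for c,d in rays)
    p=np.linalg.solve(A,b); return p,max(np.linalg.norm((np.eye(3)-np.outer(d,d))@(p-c)) for c,d in rays)
def plane(cal,uv,z):
    c,d=ray(cal,uv); return c+d*(z-c[2])/d[2]
E
python3 - <<'E'
from h import *
np.set_printoptions(precision=1,suppress=True)
C={n:get_calibration(n) for n in("scene","side","wrist")}
P={"red":[(254,113),(288,268),None],"green":[(234,137),(322,238),(46,130)],"yellow":[(202,169),(360,214),(72,258)],"black":[(172,201),(386,192),None],
"w1":[(347,157),(178,262),None],"w2":[(321,189),(226,234),(296,64)],"w3":[(291,227),(270,209),(299,187)],"w4":[(258,269),(308,189),(302,293)]}
for k,v in P.items():
    z=106 if k[0]!="w" else 35
    print(k,*tri([ray(C[n],u) for n,u in zip(C,v) if u]),[plane(C[n],u,z)[:2] for n,u in zip(C,v) if u])
E
```

```text
red [432.3 143.3 101.2] 0.4065795739201533 [array([435.9, 139.6]), array([428.2, 146.7])]
green [446.3  56.3 103.5] 2.59814581392449 [array([447.7,  57.7]), array([442.1,  58.1]), array([449.6,  55.3])]
yellow [449.2 -45.9 100.6] 2.6364399164114496 [array([453.6, -46.2]), array([442.3, -38.8]), array([453. , -45.8])]
black [ 458.  -134.7  101.8] 1.0082443753794885 [array([ 461.6, -135.8]), array([ 453.8, -129.8])]
w1 [636.5 217.8  27.9] 2.051414886424102 [array([639.9, 213.6]), array([626.7, 220.5])]
w2 [637.8 108.8  28.9] 2.905491848396429 [array([642.1, 102.6]), array([633. , 111.8]), array([635.3, 109.7])]
w3 [641.7  -6.2  28.7] 4.155773010567713 [array([645.6, -12.2]), array([638. ,  -3.9]), array([639.2,  -1.3])]
w4 [ 645.2 -120.3   28.1] 2.2674112833033635 [array([ 649.3, -122.7]), array([ 638.4, -115.4]), array([ 643.7, -114.7])]
```

The heights and pitches agree with the text to within a few mm: lids about 102 against 106, rims about 28–35, pitch about 113. I'll raise the arm for one wrist view that covers everything.

Request:
apply_moves(
  steps=[
    {"ty": -2,"tx": -3,"tz": -4},
    {"ty": -4,"tx": -6,"tz": -8},
    {"ty": -6,"tx": -8,"tz": -12},
    {"ty": -8,"tx": -8,"tz": -16},
    {"ty": -8,"tx": -8,"tz": -18},
    {"ty": -8,"tx": -8,"tz": -18},
    {"ty": -8,"tx": -8,"tz": -18},
    {"ty": -8,"tx": -8,"tz": -18},
    {"ty": -8,"tx": -8,"tz": -18},
    {"ty": -8,"tx": -8,"tz": -18},
  ],
)

```text
schema error: expected keys tx, ty, tz, wx, wy, wz, hand
```

Run:
```python
from h import *
import pickle
s=state();c=get_calibration("wrist");im=camera("wrist");pickle.dump((c,im),open("w1.pkl","wb"))
print(s["tool_pos"],s["orientation"],-cv2.Rodrigues(c["rvec"])[0].T@c["tvec"])
cv2.imwrite("pics/w1.png",cv2.resize(im,(800,600),interpolation=cv2.INTER_CUBIC))
```

```text
[ 6.24655013e+02 -1.16330882e-03  2.44711747e+02] [-2.22091533e+00 -2.22086078e+00  1.19637882e-03] [624.88998467  65.96591023 374.29805188]
```

View pics/w1.png

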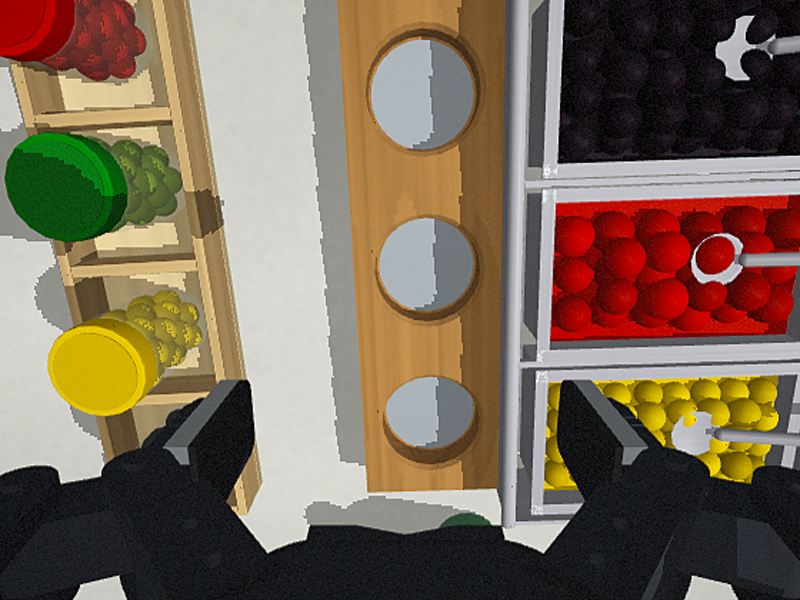

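The arm did not move, because every row needs all the keys. I'll repeat the move with all keys.

Request:
apply_moves(
  steps=[
    {"tx": 1,"ty": -3,"tz": -4,"wx": 0,"wy": 0,"wz": 0,"hand": 1},
    {"tx": 2,"ty": -6,"tz": -8,"wx": 0,"wy": 0,"wz": 0,"hand": 1},
    {"tx": 3,"ty": -8,"tz": -12,"wx": 0,"wy": 0,"wz": 0,"hand": 1},
    {"tx": 3,"ty": -8,"tz": -15.5,"wx": 0,"wy": 0,"wz": 0,"hand": 1},
    {"tx": 3,"ty": -8,"tz": -15.5,"wx": 0,"wy": 0,"wz": 0,"hand": 1},
    {"tx": 3,"ty": -8,"tz": -15.5,"wx": 0,"wy": 0,"wz": 0,"hand": 1},
    {"tx": 3,"ty": -8,"tz": -15.5,"wx": 0,"wy": 0,"wz": 0,"hand": 1},
    {"tx": 3,"ty": -8,"tz": -15.5,"wx": 0,"wy": 0,"wz": 0,"hand": 1},
    {"tx": 3,"ty": -8,"tz": -15.5,"wx": 0,"wy": 0,"wz": 0,"hand": 1},
    {"tx": 3,"ty": -8,"tz": -15.5,"wx": 0,"wy": 0,"wz": 0,"hand": 1},
  ],
)

```text
time_s: 1.45
tool_pos: [545.0, 30.0, 400.1]
orientation: [-2.221, -2.221, 0.0]
force: [-0.2, -0.1, -0.0]
width: 85.5
grasp_force: 0.0
```

Run:
```python
from h import *
import pickle
s=state();c=get_calibration("wrist");im=camera("wrist");pickle.dump((c,im),open("w1.pkl","wb"))
print(s["tool_pos"],s["orientation"],-cv2.Rodrigues(c["rvec"])[0].T@c["tvec"])
cv2.imwrite("pics/w2.png",cv2.resize(im,(800,600),interpolation=cv2.INTER_CUBIC))
```

```text
[544.99774767  29.98272392 400.08787245] [-2.22129652e+00 -2.22124311e+00  3.68295880e-04] [545.14869333  95.94548696 529.63392592]
```

View pics/w2.png

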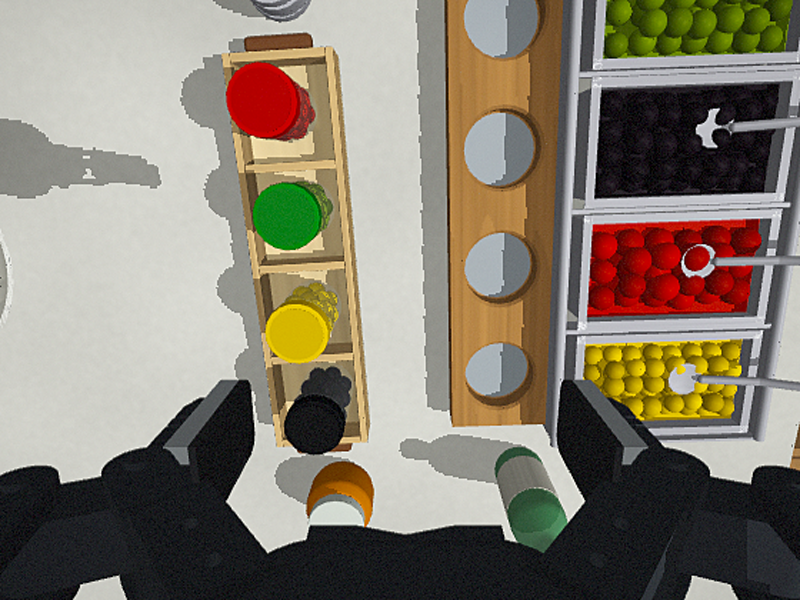

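The lid centres in the enlarged image are red (262,100), green (287,215), yellow (297,332) and black (315,424). The rims are w1 (502,18), w2 (501,148), w3 (500,267) and w4 (499,374).

Run:
```python
from h import *
import pickle
np.set_printoptions(precision=1,suppress=True)
c=pickle.load(open("w1.pkl","rb"))[0]; sc,sd=get_calibration("scene"),get_calibration("side")
P={"red":[(254,113),(288,268),(262,100)],"green":[(234,137),(322,238),(287,215)],"yellow":[(202,169),(360,214),(297,332)],"black":[(172,201),(386,192),(315,424)],
"w1":[(347,157),(178,262),(502,18)],"w2":[(321,189),(226,234),(501,148)],"w3":[(291,227),(270,209),(500,267)],"w4":[(258,269),(308,189),(499,374)]}
W=[]
for k,v in P.items():
    u=np.array(v[2])*.7; z=106 if k[0]!="w" else 35
    p=plane(c,u,z); print(k,p[:2],"tri",*tri([ray(sc,v[0]),ray(sd,v[1]),ray(c,u)]))
    if k[0]=="w":W.append(p[:2])
W=np.array(W);d=W[0]-W[3];print("pitch",np.linalg.norm(d)/3,"yaw",np.arctan2(-d[0],d[1]))
m=W.mean(0);d/=np.linalg.norm(d);print([m+d*t for t in(171,57,-57,-171)])
```

```text
red [433.2 144.3] tri [432.  144.  101.3] 0.8090641239234879
green [447.3  55.6] tri [446.   56.5 104.1] 2.318563102802306
yellow [449.9 -46. ] tri [448.8 -45.7 100.8] 2.5960864418559715
black [ 461.6 -135.3] tri [ 459.4 -136.   102.2] 1.9149731793840437
w1 [629.3 219.5] tri [633.8 219.6  28. ] 3.7732849857505126
w2 [633.8 110.6] tri [637.7 109.   28.3] 3.2188684415960505
w3 [638.4  -2. ] tri [641.9  -6.5  28.5] 3.805251788135981
w4 [ 642.9 -115.9] tri [ 645.4 -120.4   28.2] 2.159031105683524
pitch 111.87922400175198 yaw 0.040628131223808345
[array([629.1, 223.9]), array([633.8, 110. ]), array([638.4,  -3.9]), array([ 643. , -117.8])]
```

The jars are known well enough, since the open hand leaves ±14 mm. Red goes first, to w3, and I'll re-measure the wells from closer later.

Request:
apply_moves(
  steps=[
    {"tx": 4,"ty": -4,"tz": 3,"wx": 0,"wy": 0,"wz": 0,"hand": 1},
    {"tx": 8,"ty": -8,"tz": 6,"wx": 0,"wy": 0,"wz": 0,"hand": 1},
    {"tx": 11.4,"ty": -11.2,"tz": 10,"wx": 0,"wy": 0,"wz": 0,"hand": 1},
    {"tx": 11.4,"ty": -11.2,"tz": 15,"wx": 0,"wy": 0,"wz": 0,"hand": 1},
    {"tx": 11.4,"ty": -11.2,"tz": 20,"wx": 0,"wy": 0,"wz": 0,"hand": 1},
    {"tx": 11.4,"ty": -11.2,"tz": 24,"wx": 0,"wy": 0,"wz": 0,"hand": 1},
    {"tx": 11.4,"ty": -11.2,"tz": 27,"wx": 0,"wy": 0,"wz": 0,"hand": 1},
    {"tx": 11.4,"ty": -11.2,"tz": 30,"wx": 0,"wy": 0,"wz": 0,"hand": 1},
    {"tx": 11.4,"ty": -11.2,"tz": 31.7,"wx": 0,"wy": 0,"wz": 0,"hand": 1},
    {"tx": 11.4,"ty": -11.2,"tz": 31.7,"wx": 0,"wy": 0,"wz": 0,"hand": 1},
  ],
)

```text
time_s: 2.75
tool_pos: [432.3, 143.8, 82.3]
orientation: [-2.221, -2.221, 0.003]
force: [-0.2, -0.1, 0.4]
width: 85.7
grasp_force: 0.0
```

Request:
apply_moves(
  steps=[
    {"tx": 0,"ty": 0,"tz": 0,"wx": 0,"wy": 0,"wz": 0,"hand": 0.6},
    {"tx": 0,"ty": 0,"tz": 0,"wx": 0,"wy": 0,"wz": 0,"hand": 0.5},
    {"tx": 0,"ty": 0,"tz": 0,"wx": 0,"wy": 0,"wz": 0,"hand": 0.4},
    {"tx": 0,"ty": 0,"tz": 0,"wx": 0,"wy": 0,"wz": 0,"hand": 0.4},
    {"tx": 0,"ty": 0,"tz": 0,"wx": 0,"wy": 0,"wz": 0,"hand": 0.4},
    {"tx": 0,"ty": 0,"tz": 0,"wx": 0,"wy": 0,"wz": 0,"hand": 0.4},
    {"tx": 0,"ty": 0,"tz": 0,"wx": 0,"wy": 0,"wz": 0,"hand": 0.4},
    {"tx": 0,"ty": 0,"tz": 0,"wx": 0,"wy": 0,"wz": 0,"hand": 0.4},
    {"tx": 0,"ty": 0,"tz": 0,"wx": 0,"wy": 0,"wz": 0,"hand": 0.4},
    {"tx": 0,"ty": 0,"tz": 0,"wx": 0,"wy": 0,"wz": 0,"hand": 0.4},
  ],
  grip_force=40,
)

```text
time_s: 4.0
tool_pos: [433.5, 144.2, 84.3]
orientation: [2.221, 2.221, 0.002]
force: [-1.4, -0.4, 6.8]
width: 55.0
grasp_force: 41.5
```

Red is gripped (55 mm, 41 N). I'll lift it and carry it to the display, stopping short of the well to look at the wells from close by.

Request:
apply_moves(
  steps=[
    {"tx": 0,"ty": 0,"tz": -2,"wx": 0,"wy": 0,"wz": 0,"hand": 0.4},
    {"tx": 0,"ty": 0,"tz": -5,"wx": 0,"wy": 0,"wz": 0,"hand": 0.4},
    {"tx": 0,"ty": 2,"tz": -10,"wx": 0,"wy": 0,"wz": 0,"hand": 0.4},
    {"tx": -3,"ty": 5,"tz": -14,"wx": 0,"wy": 0,"wz": 0,"hand": 0.4},
    {"tx": -7,"ty": 9,"tz": -14,"wx": 0,"wy": 0,"wz": 0,"hand": 0.4},
    {"tx": -11,"ty": 13,"tz": -14,"wx": 0,"wy": 0,"wz": 0,"hand": 0.4},
    {"tx": -16,"ty": 16,"tz": -14,"wx": 0,"wy": 0,"wz": 0,"hand": 0.4},
    {"tx": -20,"ty": 19,"tz": -14,"wx": 0,"wy": 0,"wz": 0,"hand": 0.4},
    {"tx": -23,"ty": 20.5,"tz": -14,"wx": 0,"wy": 0,"wz": 0,"hand": 0.4},
    {"tx": -23,"ty": 20.5,"tz": -14,"wx": 0,"wy": 0,"wz": 0,"hand": 0.4},
  ],
)

```text
time_s: 5.25
tool_pos: [638.5, -88.2, 223.1]
orientation: [2.224, 2.218, -0.0]
force: [-0.1, -0.2, -2.2]
width: 55.2
grasp_force: 43.9
```

Run:
```python
from h import *
import pickle
s=state();c=get_calibration("wrist");im=camera("wrist");pickle.dump((c,im),open("w3.pkl","wb"))
print(s["tool_pos"],s["width"])
cv2.imwrite("pics/w3.png",cv2.resize(im,(800,600),interpolation=cv2.INTER_CUBIC))
```

```text
[638.51966313 -88.20801952 223.0845078 ] 55.16197234650692
```

View pics/w3.png

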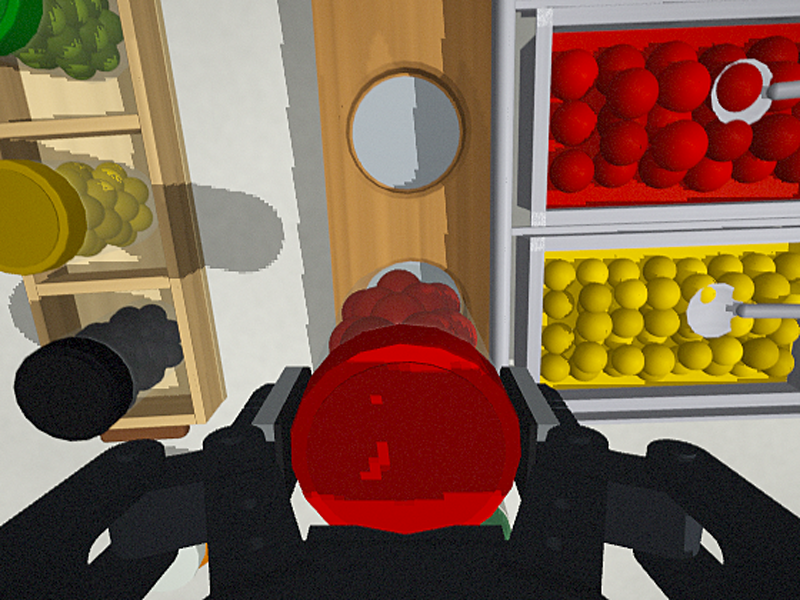

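The w3 rim spans x 347–466 and y 67–195, so its centre is at (406,131). The floor appears concentric, so the view is nearly plumb and there is little parallax error. The tip of w4's rim is near (412,262).

Run:
```python
from h import *
import pickle
c=pickle.load(open("w3.pkl","rb"))[0]
for u in[(406.5,131),(347,131),(466,131),(406,67),(406,195)]: print(u,plane(c,np.array(u)*.7,35).round(1))
print(-cv2.Rodrigues(c["rvec"])[0].T@c["tvec"])
print(tri([ray(c,np.array((406.5,131))*.7),ray(pickle.load(open("w1.pkl","rb"))[0],np.array((500,267))*.7)]))
```

```text
(406.5, 131) [639.5  -3.3  35. ]
(347, 131) [604.2  -3.2  35. ]
(466, 131) [674.7  -3.3  35. ]
(406, 67) [639.2  31.7  35. ]
(406, 195) [639.1 -40.4  35. ]
[638.79518387 -22.17768866 352.64503386]
(array([639.42631011,  -2.98748989,  29.71360895]), np.float64(0.06780641061515337))
```

w3 is at (639.3,-4) and its measured width of about 71 mm matches the text. Red goes down there, with TCP z about 88 at the floor.

Request:
apply_moves(
  steps=[
    {"tx": 3,"ty": 0,"tz": 0,"wx": 0,"wy": 0,"wz": 0,"hand": 0.4},
    {"tx": 6,"ty": 0.1,"tz": 0,"wx": 0,"wy": 0,"wz": 0,"hand": 0.4},
    {"tx": 8.2,"ty": 0.1,"tz": 0,"wx": 0,"wy": 0,"wz": 0,"hand": 0.4},
    {"tx": 8.2,"ty": 0.1,"tz": 3,"wx": 0,"wy": 0,"wz": 0,"hand": 0.4},
    {"tx": 8.2,"ty": 0.1,"tz": 6,"wx": 0,"wy": 0,"wz": 0,"hand": 0.4},
    {"tx": 8.2,"ty": 0.1,"tz": 9,"wx": 0,"wy": 0,"wz": 0,"hand": 0.4},
    {"tx": 8.2,"ty": 0.1,"tz": 11,"wx": 0,"wy": 0,"wz": 0,"hand": 0.4},
    {"tx": 8.2,"ty": 0.1,"tz": 12,"wx": 0,"wy": 0,"wz": 0,"hand": 0.4},
    {"tx": 8.2,"ty": 0.1,"tz": 12.8,"wx": 0,"wy": 0,"wz": 0,"hand": 0.4},
    {"tx": 8.2,"ty": 0.1,"tz": 12.8,"wx": 0,"wy": 0,"wz": 0,"hand": 0.4},
  ],
)

```text
time_s: 6.55
tool_pos: [639.1, -4.0, 95.3]
orientation: [2.221, 2.221, 0.0]
force: [0.6, -0.1, -1.8]
width: 55.0
grasp_force: 44.1
```

Request:
apply_moves(
  steps=[
    {"tx": 0,"ty": 0,"tz": 0.1,"wx": 0,"wy": 0,"wz": 0,"hand": 0.4},
    {"tx": 0,"ty": 0,"tz": 0.2,"wx": 0,"wy": 0,"wz": 0,"hand": 0.4},
    {"tx": 0,"ty": 0,"tz": 0.3,"wx": 0,"wy": 0,"wz": 0,"hand": 0.4},
    {"tx": 0,"ty": 0,"tz": 0.4,"wx": 0,"wy": 0,"wz": 0,"hand": 0.4},
    {"tx": 0,"ty": 0,"tz": 0.5,"wx": 0,"wy": 0,"wz": 0,"hand": 0.4},
    {"tx": 0,"ty": 0,"tz": 0.6,"wx": 0,"wy": 0,"wz": 0,"hand": 0.4},
    {"tx": 0,"ty": 0,"tz": 0.6,"wx": 0,"wy": 0,"wz": 0,"hand": 0.4},
    {"tx": 0,"ty": 0,"tz": 0.6,"wx": 0,"wy": 0,"wz": 0,"hand": 0.4},
    {"tx": 0,"ty": 0,"tz": 0.6,"wx": 0,"wy": 0,"wz": 0,"hand": 0.4},
    {"tx": 0,"ty": 0,"tz": 0.6,"wx": 0,"wy": 0,"wz": 0,"hand": 0.4},
  ],
)

```text
time_s: 7.8
tool_pos: [639.0, -4.0, 89.3]
orientation: [2.221, 2.221, 0.0]
force: [0.2, -0.9, -2.6]
width: 55.3
grasp_force: 44.1
```

The jar is still hanging, with about -2 N of weight, so I'll keep creeping down.

Request:
apply_moves(
  steps=[
    {"tx": 0,"ty": 0,"tz": 0.05,"wx": 0,"wy": 0,"wz": 0,"hand": 0.4},
    {"tx": 0,"ty": 0,"tz": 0.1,"wx": 0,"wy": 0,"wz": 0,"hand": 0.4},
    {"tx": 0,"ty": 0,"tz": 0.15,"wx": 0,"wy": 0,"wz": 0,"hand": 0.4},
    {"tx": 0,"ty": 0,"tz": 0.2,"wx": 0,"wy": 0,"wz": 0,"hand": 0.4},
    {"tx": 0,"ty": 0,"tz": 0.2,"wx": 0,"wy": 0,"wz": 0,"hand": 0.4},
    {"tx": 0,"ty": 0,"tz": 0.2,"wx": 0,"wy": 0,"wz": 0,"hand": 0.4},
    {"tx": 0,"ty": 0,"tz": 0.2,"wx": 0,"wy": 0,"wz": 0,"hand": 0.4},
    {"tx": 0,"ty": 0,"tz": 0.2,"wx": 0,"wy": 0,"wz": 0,"hand": 0.4},
    {"tx": 0,"ty": 0,"tz": 0.2,"wx": 0,"wy": 0,"wz": 0,"hand": 0.4},
    {"tx": 0,"ty": 0,"tz": 0.2,"wx": 0,"wy": 0,"wz": 0,"hand": 0.4},
  ],
)

```text
time_s: 9.05
tool_pos: [639.0, -4.0, 88.4]
orientation: [2.221, 2.221, 0.0]
force: [-3.6, -0.7, 8.6]
width: 55.2
grasp_force: 45.2
```

The jar touched at TCP z 88.4, as predicted. I'll release, rise and travel to above the green jar at (447,56).

Request:
apply_moves(
  steps=[
    {"tx": 0,"ty": 0,"tz": 0,"wx": 0,"wy": 0,"wz": 0,"hand": 0.7},
    {"tx": 0,"ty": 0,"tz": 0,"wx": 0,"wy": 0,"wz": 0,"hand": 0.8},
    {"tx": 0,"ty": 0,"tz": 0,"wx": 0,"wy": 0,"wz": 0,"hand": 0.9},
    {"tx": 0,"ty": 0,"tz": 0,"wx": 0,"wy": 0,"wz": 0,"hand": 0.9},
    {"tx": 0,"ty": 0,"tz": 0,"wx": 0,"wy": 0,"wz": 0,"hand": 0.9},
    {"tx": 0,"ty": 0,"tz": -1,"wx": 0,"wy": 0,"wz": 0,"hand": 0.9},
    {"tx": 0,"ty": 0,"tz": -3,"wx": 0,"wy": 0,"wz": 0,"hand": 0.9},
    {"tx": 0,"ty": 0,"tz": -7,"wx": 0,"wy": 0,"wz": 0,"hand": 1},
    {"tx": 0,"ty": 0,"tz": -12,"wx": 0,"wy": 0,"wz": 0,"hand": 1},
    {"tx": 0,"ty": 0,"tz": -12,"wx": 0,"wy": 0,"wz": 0,"hand": 1},
  ],
)

```text
time_s: 10.3
tool_pos: [641.9, -4.0, 213.6]
orientation: [2.217, 2.217, 0.01]
force: [-1.0, 1.0, -1.2]
width: 85.3
grasp_force: 0.0
```

Request:
apply_moves(
  steps=[
    {"tx": 1,"ty": -4,"tz": 0,"wx": 0,"wy": 0,"wz": 0,"hand": 1},
    {"tx": 2,"ty": -8,"tz": 0,"wx": 0,"wy": 0,"wz": 0,"hand": 1},
    {"tx": 4,"ty": -12,"tz": 0,"wx": 0,"wy": 0,"wz": 0,"hand": 1},
    {"tx": 5,"ty": -16,"tz": 0,"wx": 0,"wy": 0,"wz": 0,"hand": 1},
    {"tx": 6,"ty": -19.2,"tz": 0,"wx": 0,"wy": 0,"wz": 0,"hand": 1},
    {"tx": 6,"ty": -19.2,"tz": 4,"wx": 0,"wy": 0,"wz": 0,"hand": 1},
    {"tx": 6,"ty": -19.2,"tz": 7,"wx": 0,"wy": 0,"wz": 0,"hand": 1},
    {"tx": 6,"ty": -19.2,"tz": 10,"wx": 0,"wy": 0,"wz": 0,"hand": 1},
    {"tx": 6,"ty": -19.2,"tz": 12.4,"wx": 0,"wy": 0,"wz": 0,"hand": 1},
    {"tx": 6,"ty": -19.2,"tz": 12.4,"wx": 0,"wy": 0,"wz": 0,"hand": 1},
  ],
)

```text
time_s: 11.55
tool_pos: [445.7, 55.9, 82.3]
orientation: [-2.22, -2.22, 0.004]
force: [0.6, -0.5, 0.1]
width: 85.6
grasp_force: 0.0
```

Request:
apply_moves(
  steps=[
    {"tx": 0,"ty": 0,"tz": 0,"wx": 0,"wy": 0,"wz": 0,"hand": 0.6},
    {"tx": 0,"ty": 0,"tz": 0,"wx": 0,"wy": 0,"wz": 0,"hand": 0.5},
    {"tx": 0,"ty": 0,"tz": 0,"wx": 0,"wy": 0,"wz": 0,"hand": 0.4},
    {"tx": 0,"ty": 0,"tz": 0,"wx": 0,"wy": 0,"wz": 0,"hand": 0.4},
    {"tx": 0,"ty": 0,"tz": 0,"wx": 0,"wy": 0,"wz": 0,"hand": 0.4},
    {"tx": 0,"ty": 0,"tz": 0,"wx": 0,"wy": 0,"wz": 0,"hand": 0.4},
    {"tx": 0,"ty": 0,"tz": 0,"wx": 0,"wy": 0,"wz": 0,"hand": 0.4},
    {"tx": 0,"ty": 0,"tz": 0,"wx": 0,"wy": 0,"wz": 0,"hand": 0.4},
    {"tx": 0,"ty": 0,"tz": 0,"wx": 0,"wy": 0,"wz": 0,"hand": 0.4},
    {"tx": 0,"ty": 0,"tz": 0,"wx": 0,"wy": 0,"wz": 0,"hand": 0.4},
  ],
)

```text
time_s: 12.8
tool_pos: [447.5, 56.1, 84.5]
orientation: [2.221, 2.221, 0.002]
force: [-2.0, -0.8, 5.4]
width: 55.3
grasp_force: 41.1
```

Request:
apply_moves(
  steps=[
    {"tx": 0,"ty": 0,"tz": -2,"wx": 0,"wy": 0,"wz": 0,"hand": 0.4},
    {"tx": 0,"ty": 0,"tz": -5,"wx": 0,"wy": 0,"wz": 0,"hand": 0.4},
    {"tx": 0,"ty": 0,"tz": -10,"wx": 0,"wy": 0,"wz": 0,"hand": 0.4},
    {"tx": 2,"ty": 3,"tz": -14,"wx": 0,"wy": 0,"wz": 0,"hand": 0.4},
    {"tx": 4,"ty": 6,"tz": -14,"wx": 0,"wy": 0,"wz": 0,"hand": 0.4},
    {"tx": 7,"ty": 10,"tz": -14,"wx": 0,"wy": 0,"wz": 0,"hand": 0.4},
    {"tx": 9,"ty": 14,"tz": -14,"wx": 0,"wy": 0,"wz": 0,"hand": 0.4},
    {"tx": 9.5,"ty": 17,"tz": -14,"wx": 0,"wy": 0,"wz": 0,"hand": 0.4},
    {"tx": 9.5,"ty": 18.3,"tz": -14,"wx": 0,"wy": 0,"wz": 0,"hand": 0.4},
    {"tx": 9.5,"ty": 18.3,"tz": -14,"wx": 0,"wy": 0,"wz": 0,"hand": 0.4},
  ],
)

```text
time_s: 14.05
tool_pos: [629.8, 150.6, 223.2]
orientation: [-2.222, -2.221, 0.001]
force: [-0.2, -0.4, -2.9]
width: 55.1
grasp_force: 44.1
```

Run:
```python
from h import *
import pickle
s=state();c=get_calibration("wrist");im=camera("wrist");pickle.dump((c,im),open("w4.pkl","wb"))
print(s["tool_pos"],s["width"])
b=camera("side")[150:300,120:340]
b=cv2.resize(b,(800,545),interpolation=cv2.INTER_CUBIC)
cv2.imwrite("pics/s4.png",b)
cv2.imwrite("pics/w4.png",cv2.resize(im,(800,600),interpolation=cv2.INTER_CUBIC))
```

```text
[629.78569678 150.590962   223.23821907] 55.08740746758831
```

View pics/w4.png

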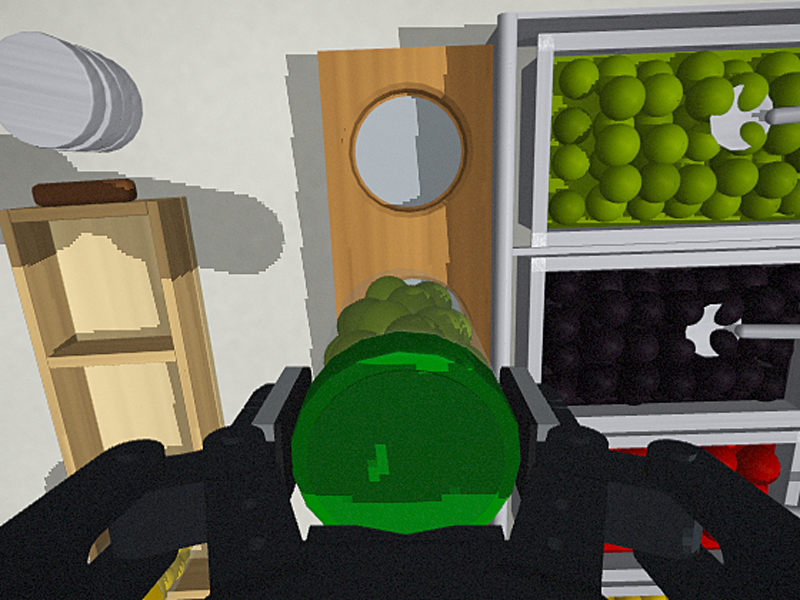

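View pics/s4.png

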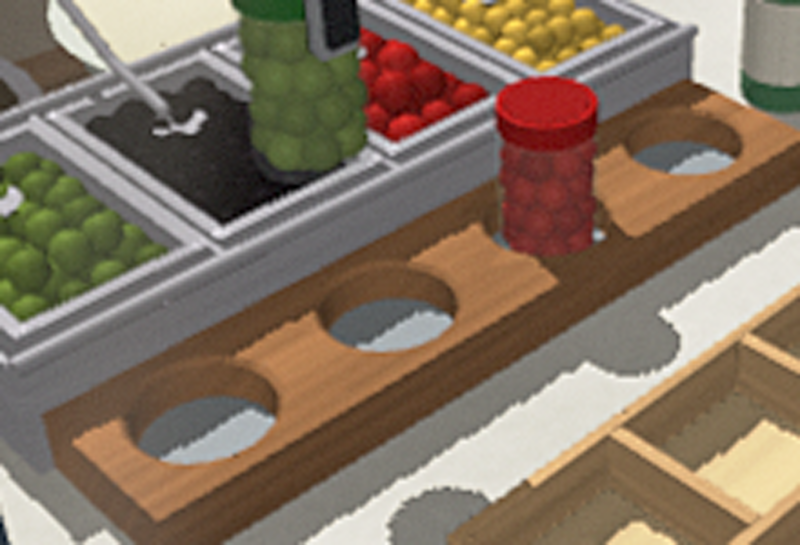

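Red stands upright and centred in w3. The w1 rim centre is at (408.5,149.5), which works out to about (631,224) and matches the row. Green goes down there.

Request:
apply_moves(
  steps=[
    {"tx": 3,"ty": 0,"tz": 0,"wx": 0,"wy": 0,"wz": 0,"hand": 0.4},
    {"tx": 6,"ty": 0.1,"tz": 0,"wx": 0,"wy": 0,"wz": 0,"hand": 0.4},
    {"tx": 7.3,"ty": 0.1,"tz": 0,"wx": 0,"wy": 0,"wz": 0,"hand": 0.4},
    {"tx": 7.3,"ty": 0.1,"tz": 3,"wx": 0,"wy": 0,"wz": 0,"hand": 0.4},
    {"tx": 7.3,"ty": 0.1,"tz": 6,"wx": 0,"wy": 0,"wz": 0,"hand": 0.4},
    {"tx": 7.3,"ty": 0.1,"tz": 9,"wx": 0,"wy": 0,"wz": 0,"hand": 0.4},
    {"tx": 7.3,"ty": 0.1,"tz": 11,"wx": 0,"wy": 0,"wz": 0,"hand": 0.4},
    {"tx": 7.3,"ty": 0.1,"tz": 12,"wx": 0,"wy": 0,"wz": 0,"hand": 0.4},
    {"tx": 7.3,"ty": 0.1,"tz": 12.8,"wx": 0,"wy": 0,"wz": 0,"hand": 0.4},
    {"tx": 7.3,"ty": 0.1,"tz": 13,"wx": 0,"wy": 0,"wz": 0,"hand": 0.4},
  ],
)

```text
time_s: 15.4
tool_pos: [631.2, 224.0, 93.4]
orientation: [2.221, 2.221, 0.001]
force: [-0.7, 0.2, -2.2]
width: 54.5
grasp_force: 44.1
```

Request:
apply_moves(
  steps=[
    {"tx": 0,"ty": 0,"tz": 0.1,"wx": 0,"wy": 0,"wz": 0,"hand": 0.4},
    {"tx": 0,"ty": 0,"tz": 0.2,"wx": 0,"wy": 0,"wz": 0,"hand": 0.4},
    {"tx": 0,"ty": 0,"tz": 0.3,"wx": 0,"wy": 0,"wz": 0,"hand": 0.4},
    {"tx": 0,"ty": 0,"tz": 0.4,"wx": 0,"wy": 0,"wz": 0,"hand": 0.4},
    {"tx": 0,"ty": 0,"tz": 0.45,"wx": 0,"wy": 0,"wz": 0,"hand": 0.4},
    {"tx": 0,"ty": 0,"tz": 0.5,"wx": 0,"wy": 0,"wz": 0,"hand": 0.4},
    {"tx": 0,"ty": 0,"tz": 0.55,"wx": 0,"wy": 0,"wz": 0,"hand": 0.4},
    {"tx": 0,"ty": 0,"tz": 0.55,"wx": 0,"wy": 0,"wz": 0,"hand": 0.4},
    {"tx": 0,"ty": 0,"tz": 0.55,"wx": 0,"wy": 0,"wz": 0,"hand": 0.4},
    {"tx": 0,"ty": 0,"tz": 0.55,"wx": 0,"wy": 0,"wz": 0,"hand": 0.4},
  ],
)

```text
time_s: 16.65
tool_pos: [631.0, 224.1, 88.7]
orientation: [-2.221, -2.221, -0.0]
force: [-3.4, 0.3, 6.9]
width: 55.1
grasp_force: 44.9
```

Contact on the floor (+7 N). I'll release, rise and go to the yellow jar at (449.5,-46).

Request:
apply_moves(
  steps=[
    {"tx": 0,"ty": 0,"tz": 0,"wx": 0,"wy": 0,"wz": 0,"hand": 0.7},
    {"tx": 0,"ty": 0,"tz": 0,"wx": 0,"wy": 0,"wz": 0,"hand": 0.8},
    {"tx": 0,"ty": 0,"tz": 0,"wx": 0,"wy": 0,"wz": 0,"hand": 0.9},
    {"tx": 0,"ty": 0,"tz": 0,"wx": 0,"wy": 0,"wz": 0,"hand": 0.9},
    {"tx": 0,"ty": 0,"tz": 0,"wx": 0,"wy": 0,"wz": 0,"hand": 0.9},
    {"tx": 0,"ty": 0,"tz": -1,"wx": 0,"wy": 0,"wz": 0,"hand": 0.9},
    {"tx": 0,"ty": 0,"tz": -3,"wx": 0,"wy": 0,"wz": 0,"hand": 0.9},
    {"tx": 0,"ty": 0,"tz": -7,"wx": 0,"wy": 0,"wz": 0,"hand": 1},
    {"tx": 0,"ty": 0,"tz": -12,"wx": 0,"wy": 0,"wz": 0,"hand": 1},
    {"tx": 0,"ty": 0,"tz": -12,"wx": 0,"wy": 0,"wz": 0,"hand": 1},
  ],
)

```text
time_s: 17.9
tool_pos: [633.8, 225.0, 214.4]
orientation: [2.218, 2.218, 0.014]
force: [0.2, -0.1, 0.9]
width: 85.4
grasp_force: 0.0
```

Request:
apply_moves(
  steps=[
    {"tx": -4,"ty": -3,"tz": 0,"wx": 0,"wy": 0,"wz": 0,"hand": 1},
    {"tx": -8,"ty": -6,"tz": 0,"wx": 0,"wy": 0,"wz": 0,"hand": 1},
    {"tx": -12,"ty": -9,"tz": 0,"wx": 0,"wy": 0,"wz": 0,"hand": 1},
    {"tx": -16,"ty": -12,"tz": 0,"wx": 0,"wy": 0,"wz": 0,"hand": 1},
    {"tx": -20,"ty": -14,"tz": 0,"wx": 0,"wy": 0,"wz": 0,"hand": 1},
    {"tx": -24,"ty": -16.5,"tz": 0,"wx": 0,"wy": 0,"wz": 0,"hand": 1},
    {"tx": -27,"ty": -18.1,"tz": 0,"wx": 0,"wy": 0,"wz": 0,"hand": 1},
    {"tx": -27,"ty": -18.1,"tz": 0,"wx": 0,"wy": 0,"wz": 0,"hand": 1},
    {"tx": -27,"ty": -18.1,"tz": 3,"wx": 0,"wy": 0,"wz": 0,"hand": 1},
    {"tx": -27,"ty": -18.1,"tz": 6,"wx": 0,"wy": 0,"wz": 0,"hand": 1},
  ],
)

```text
time_s: 19.15
tool_pos: [450.9, -45.6, 147.7]
orientation: [2.221, 2.22, 0.002]
force: [-0.1, 0.3, -0.7]
width: 85.3
grasp_force: 0.0
```

Request:
apply_moves(
  steps=[
    {"tx": 0,"ty": 0,"tz": 3,"wx": 0,"wy": 0,"wz": 0,"hand": 1},
    {"tx": 0,"ty": 0,"tz": 5,"wx": 0,"wy": 0,"wz": 0,"hand": 1},
    {"tx": 0,"ty": 0,"tz": 6.4,"wx": 0,"wy": 0,"wz": 0,"hand": 1},
    {"tx": 0,"ty": 0,"tz": 6.4,"wx": 0,"wy": 0,"wz": 0,"hand": 1},
    {"tx": 0,"ty": 0,"tz": 6.4,"wx": 0,"wy": 0,"wz": 0,"hand": 0.6},
    {"tx": 0,"ty": 0,"tz": 6.4,"wx": 0,"wy": 0,"wz": 0,"hand": 0.5},
    {"tx": 0,"ty": 0,"tz": 6.4,"wx": 0,"wy": 0,"wz": 0,"hand": 0.4},
    {"tx": 0,"ty": 0,"tz": 6.4,"wx": 0,"wy": 0,"wz": 0,"hand": 0.4},
    {"tx": 0,"ty": 0,"tz": 6.4,"wx": 0,"wy": 0,"wz": 0,"hand": 0.4},
    {"tx": 0,"ty": 0,"tz": 6.4,"wx": 0,"wy": 0,"wz": 0,"hand": 0.4},
  ],
)

```text
time_s: 20.4
tool_pos: [450.4, -46.1, 84.7]
orientation: [2.221, 2.221, 0.001]
force: [-2.5, 1.0, 7.1]
width: 55.1
grasp_force: 41.2
```

Request:
apply_moves(
  steps=[
    {"tx": 0,"ty": 0,"tz": 0,"wx": 0,"wy": 0,"wz": 0,"hand": 0.4},
    {"tx": 0,"ty": 0,"tz": 0,"wx": 0,"wy": 0,"wz": 0,"hand": 0.4},
    {"tx": 0,"ty": 0,"tz": 0,"wx": 0,"wy": 0,"wz": 0,"hand": 0.4},
    {"tx": 0,"ty": 0,"tz": 0,"wx": 0,"wy": 0,"wz": 0,"hand": 0.4},
    {"tx": 0,"ty": 0,"tz": 0,"wx": 0,"wy": 0,"wz": 0,"hand": 0.4},
    {"tx": 0,"ty": 0,"tz": 0,"wx": 0,"wy": 0,"wz": 0,"hand": 0.4},
    {"tx": 0,"ty": 0,"tz": 0,"wx": 0,"wy": 0,"wz": 0,"hand": 0.4},
    {"tx": 0,"ty": 0,"tz": 0,"wx": 0,"wy": 0,"wz": 0,"hand": 0.4},
    {"tx": 0,"ty": 0,"tz": 0,"wx": 0,"wy": 0,"wz": 0,"hand": 0.4},
    {"tx": 0,"ty": 0,"tz": 0,"wx": 0,"wy": 0,"wz": 0,"hand": 0.4},
  ],
)

```text
time_s: 21.65
tool_pos: [450.4, -46.0, 84.7]
orientation: [2.221, 2.221, 0.001]
force: [-1.4, -0.3, 6.3]
width: 55.3
grasp_force: 41.3
```

Request:
apply_moves(
  steps=[
    {"tx": 0,"ty": 0,"tz": -2,"wx": 0,"wy": 0,"wz": 0,"hand": 0.4},
    {"tx": 0,"ty": 0,"tz": -5,"wx": 0,"wy": 0,"wz": 0,"hand": 0.4},
    {"tx": 0,"ty": 0,"tz": -10,"wx": 0,"wy": 0,"wz": 0,"hand": 0.4},
    {"tx": -2,"ty": 3,"tz": -14,"wx": 0,"wy": 0,"wz": 0,"hand": 0.4},
    {"tx": -4,"ty": 6,"tz": -14,"wx": 0,"wy": 0,"wz": 0,"hand": 0.4},
    {"tx": -6,"ty": 10,"tz": -14,"wx": 0,"wy": 0,"wz": 0,"hand": 0.4},
    {"tx": -7.2,"ty": 14,"tz": -14,"wx": 0,"wy": 0,"wz": 0,"hand": 0.4},
    {"tx": -7.2,"ty": 18,"tz": -14,"wx": 0,"wy": 0,"wz": 0,"hand": 0.4},
    {"tx": -7.2,"ty": 19.4,"tz": -14,"wx": 0,"wy": 0,"wz": 0,"hand": 0.4},
    {"tx": -7.2,"ty": 19.4,"tz": -14,"wx": 0,"wy": 0,"wz": 0,"hand": 0.4},
  ],
)

```text
time_s: 22.9
tool_pos: [643.9, -117.8, 223.3]
orientation: [-2.221, -2.221, 0.001]
force: [-0.0, 0.4, -2.9]
width: 55.1
grasp_force: 44.0
```

Request:
apply_moves(
  steps=[
    {"tx": 0,"ty": 0,"tz": 3,"wx": 0,"wy": 0,"wz": 0,"hand": 0.4},
    {"tx": 0,"ty": 0,"tz": 6,"wx": 0,"wy": 0,"wz": 0,"hand": 0.4},
    {"tx": 0,"ty": 0,"tz": 8,"wx": 0,"wy": 0,"wz": 0,"hand": 0.4},
    {"tx": 0,"ty": 0,"tz": 9.5,"wx": 0,"wy": 0,"wz": 0,"hand": 0.4},
    {"tx": 0,"ty": 0,"tz": 10.5,"wx": 0,"wy": 0,"wz": 0,"hand": 0.4},
    {"tx": 0,"ty": 0,"tz": 11.5,"wx": 0,"wy": 0,"wz": 0,"hand": 0.4},
    {"tx": 0,"ty": 0,"tz": 12.2,"wx": 0,"wy": 0,"wz": 0,"hand": 0.4},
    {"tx": 0,"ty": 0,"tz": 12.7,"wx": 0,"wy": 0,"wz": 0,"hand": 0.4},
    {"tx": 0,"ty": 0,"tz": 13,"wx": 0,"wy": 0,"wz": 0,"hand": 0.4},
    {"tx": 0,"ty": 0,"tz": 13,"wx": 0,"wy": 0,"wz": 0,"hand": 0.4},
  ],
)

```text
time_s: 24.15
tool_pos: [644.0, -118.0, 93.7]
orientation: [-2.221, -2.221, 0.0]
force: [0.3, -0.3, -1.9]
width: 55.2
grasp_force: 44.0
```

Request:
apply_moves(
  steps=[
    {"tx": 0,"ty": 0,"tz": 0.1,"wx": 0,"wy": 0,"wz": 0,"hand": 0.4},
    {"tx": 0,"ty": 0,"tz": 0.2,"wx": 0,"wy": 0,"wz": 0,"hand": 0.4},
    {"tx": 0,"ty": 0,"tz": 0.3,"wx": 0,"wy": 0,"wz": 0,"hand": 0.4},
    {"tx": 0,"ty": 0,"tz": 0.4,"wx": 0,"wy": 0,"wz": 0,"hand": 0.4},
    {"tx": 0,"ty": 0,"tz": 0.45,"wx": 0,"wy": 0,"wz": 0,"hand": 0.4},
    {"tx": 0,"ty": 0,"tz": 0.5,"wx": 0,"wy": 0,"wz": 0,"hand": 0.4},
    {"tx": 0,"ty": 0,"tz": 0.55,"wx": 0,"wy": 0,"wz": 0,"hand": 0.4},
    {"tx": 0,"ty": 0,"tz": 0.55,"wx": 0,"wy": 0,"wz": 0,"hand": 0.4},
    {"tx": 0,"ty": 0,"tz": 0.55,"wx": 0,"wy": 0,"wz": 0,"hand": 0.4},
    {"tx": 0,"ty": 0,"tz": 0.55,"wx": 0,"wy": 0,"wz": 0,"hand": 0.4},
  ],
)

```text
time_s: 25.4
tool_pos: [644.0, -118.0, 88.8]
orientation: [2.221, 2.221, 0.0]
force: [-3.6, 0.1, 6.9]
width: 55.2
grasp_force: 44.6
```

Yellow is on its floor. I'll release it and go to the black jar at (461,-135.5).

Request:
apply_moves(
  steps=[
    {"tx": 0,"ty": 0,"tz": 0,"wx": 0,"wy": 0,"wz": 0,"hand": 0.7},
    {"tx": 0,"ty": 0,"tz": 0,"wx": 0,"wy": 0,"wz": 0,"hand": 0.8},
    {"tx": 0,"ty": 0,"tz": 0,"wx": 0,"wy": 0,"wz": 0,"hand": 0.9},
    {"tx": 0,"ty": 0,"tz": 0,"wx": 0,"wy": 0,"wz": 0,"hand": 0.9},
    {"tx": 0,"ty": 0,"tz": 0,"wx": 0,"wy": 0,"wz": 0,"hand": 0.9},
    {"tx": 0,"ty": 0,"tz": -1,"wx": 0,"wy": 0,"wz": 0,"hand": 0.9},
    {"tx": 0,"ty": 0,"tz": -3,"wx": 0,"wy": 0,"wz": 0,"hand": 0.9},
    {"tx": 0,"ty": 0,"tz": -7,"wx": 0,"wy": 0,"wz": 0,"hand": 1},
    {"tx": 0,"ty": 0,"tz": -12,"wx": 0,"wy": 0,"wz": 0,"hand": 1},
    {"tx": 0,"ty": 0,"tz": -12,"wx": 0,"wy": 0,"wz": 0,"hand": 1},
  ],
)

```text
time_s: 26.65
tool_pos: [646.9, -118.5, 214.7]
orientation: [2.216, 2.216, 0.008]
force: [0.3, 0.6, -0.6]
width: 85.8
grasp_force: 0.0
```

Request:
apply_moves(
  steps=[
    {"tx": 0,"ty": -4,"tz": 0,"wx": 0,"wy": 0,"wz": 0,"hand": 1},
    {"tx": -0.5,"ty": -8,"tz": 0,"wx": 0,"wy": 0,"wz": 0,"hand": 1},
    {"tx": -1,"ty": -12,"tz": 0,"wx": 0,"wy": 0,"wz": 0,"hand": 1},
    {"tx": -1.7,"ty": -16,"tz": 0,"wx": 0,"wy": 0,"wz": 0,"hand": 1},
    {"tx": -1.7,"ty": -18.3,"tz": 0,"wx": 0,"wy": 0,"wz": 0,"hand": 1},
    {"tx": -1.7,"ty": -18.3,"tz": 4,"wx": 0,"wy": 0,"wz": 0,"hand": 1},
    {"tx": -1.7,"ty": -18.3,"tz": 7,"wx": 0,"wy": 0,"wz": 0,"hand": 1},
    {"tx": -1.7,"ty": -18.3,"tz": 10,"wx": 0,"wy": 0,"wz": 0,"hand": 1},
    {"tx": -1.7,"ty": -18.3,"tz": 12.4,"wx": 0,"wy": 0,"wz": 0,"hand": 1},
    {"tx": -1.7,"ty": -18.3,"tz": 12.4,"wx": 0,"wy": 0,"wz": 0,"hand": 1},
  ],
)

```text
time_s: 27.9
tool_pos: [459.7, -134.6, 83.3]
orientation: [-2.219, -2.219, 0.002]
force: [0.4, 0.5, 0.4]
width: 85.2
grasp_force: 0.0
```

Request:
apply_moves(
  steps=[
    {"tx": 0,"ty": 0,"tz": 0,"wx": 0,"wy": 0,"wz": 0,"hand": 0.6},
    {"tx": 0,"ty": 0,"tz": 0,"wx": 0,"wy": 0,"wz": 0,"hand": 0.5},
    {"tx": 0,"ty": 0,"tz": 0,"wx": 0,"wy": 0,"wz": 0,"hand": 0.4},
    {"tx": 0,"ty": 0,"tz": 0,"wx": 0,"wy": 0,"wz": 0,"hand": 0.4},
    {"tx": 0,"ty": 0,"tz": 0,"wx": 0,"wy": 0,"wz": 0,"hand": 0.4},
    {"tx": 0,"ty": 0,"tz": 0,"wx": 0,"wy": 0,"wz": 0,"hand": 0.4},
    {"tx": 0,"ty": 0,"tz": 0,"wx": 0,"wy": 0,"wz": 0,"hand": 0.4},
    {"tx": 0,"ty": 0,"tz": 0,"wx": 0,"wy": 0,"wz": 0,"hand": 0.4},
    {"tx": 0,"ty": 0,"tz": 0,"wx": 0,"wy": 0,"wz": 0,"hand": 0.4},
    {"tx": 0,"ty": 0,"tz": 0,"wx": 0,"wy": 0,"wz": 0,"hand": 0.4},
  ],
)

```text
time_s: 29.15
tool_pos: [461.6, -135.2, 85.6]
orientation: [2.22, 2.22, 0.001]
force: [-2.6, 0.7, 5.1]
width: 54.8
grasp_force: 41.1
```

Request:
apply_moves(
  steps=[
    {"tx": 0,"ty": 0,"tz": -2,"wx": 0,"wy": 0,"wz": 0,"hand": 0.4},
    {"tx": 0,"ty": 0,"tz": -5,"wx": 0,"wy": 0,"wz": 0,"hand": 0.4},
    {"tx": 1,"ty": 1,"tz": -10,"wx": 0,"wy": 0,"wz": 0,"hand": 0.4},
    {"tx": 4,"ty": 3,"tz": -14,"wx": 0,"wy": 0,"wz": 0,"hand": 0.4},
    {"tx": 8,"ty": 6,"tz": -14,"wx": 0,"wy": 0,"wz": 0,"hand": 0.4},
    {"tx": 12,"ty": 9,"tz": -14,"wx": 0,"wy": 0,"wz": 0,"hand": 0.4},
    {"tx": 16,"ty": 12,"tz": -14,"wx": 0,"wy": 0,"wz": 0,"hand": 0.4},
    {"tx": 20,"ty": 15,"tz": -14,"wx": 0,"wy": 0,"wz": 0,"hand": 0.4},
    {"tx": 23,"ty": 17.4,"tz": -14,"wx": 0,"wy": 0,"wz": 0,"hand": 0.4},
    {"tx": 24.5,"ty": 17.4,"tz": -14,"wx": 0,"wy": 0,"wz": 0,"hand": 0.4},
  ],
)

```text
time_s: 30.4
tool_pos: [636.1, 111.7, 224.6]
orientation: [2.22, 2.222, 0.002]
force: [-0.2, -0.2, -2.6]
width: 55.2
grasp_force: 44.0
```

Request:
apply_moves(
  steps=[
    {"tx": 0,"ty": 0,"tz": 0,"wx": 0,"wy": 0,"wz": 0,"hand": 0.4},
    {"tx": 0,"ty": 0,"tz": 3,"wx": 0,"wy": 0,"wz": 0,"hand": 0.4},
    {"tx": 0,"ty": 0,"tz": 6,"wx": 0,"wy": 0,"wz": 0,"hand": 0.4},
    {"tx": 0,"ty": 0,"tz": 8.5,"wx": 0,"wy": 0,"wz": 0,"hand": 0.4},
    {"tx": 0,"ty": 0,"tz": 10,"wx": 0,"wy": 0,"wz": 0,"hand": 0.4},
    {"tx": 0,"ty": 0,"tz": 11.2,"wx": 0,"wy": 0,"wz": 0,"hand": 0.4},
    {"tx": 0,"ty": 0,"tz": 12.1,"wx": 0,"wy": 0,"wz": 0,"hand": 0.4},
    {"tx": 0,"ty": 0,"tz": 12.7,"wx": 0,"wy": 0,"wz": 0,"hand": 0.4},
    {"tx": 0,"ty": 0,"tz": 13,"wx": 0,"wy": 0,"wz": 0,"hand": 0.4},
    {"tx": 0,"ty": 0,"tz": 13,"wx": 0,"wy": 0,"wz": 0,"hand": 0.4},
  ],
)

```text
time_s: 31.65
tool_pos: [635.0, 110.1, 94.3]
orientation: [2.221, 2.222, -0.0]
force: [-0.7, 0.6, -2.9]
width: 55.3
grasp_force: 44.1
```

Request:
apply_moves(
  steps=[
    {"tx": 0,"ty": 0,"tz": 0.1,"wx": 0,"wy": 0,"wz": 0,"hand": 0.4},
    {"tx": 0,"ty": 0,"tz": 0.2,"wx": 0,"wy": 0,"wz": 0,"hand": 0.4},
    {"tx": 0,"ty": 0,"tz": 0.3,"wx": 0,"wy": 0,"wz": 0,"hand": 0.4},
    {"tx": 0,"ty": 0,"tz": 0.4,"wx": 0,"wy": 0,"wz": 0,"hand": 0.4},
    {"tx": 0,"ty": 0,"tz": 0.45,"wx": 0,"wy": 0,"wz": 0,"hand": 0.4},
    {"tx": 0,"ty": 0,"tz": 0.5,"wx": 0,"wy": 0,"wz": 0,"hand": 0.4},
    {"tx": 0,"ty": 0,"tz": 0.55,"wx": 0,"wy": 0,"wz": 0,"hand": 0.4},
    {"tx": 0,"ty": 0,"tz": 0.55,"wx": 0,"wy": 0,"wz": 0,"hand": 0.4},
    {"tx": 0,"ty": 0,"tz": 0.55,"wx": 0,"wy": 0,"wz": 0,"hand": 0.4},
    {"tx": 0,"ty": 0,"tz": 0.55,"wx": 0,"wy": 0,"wz": 0,"hand": 0.4},
  ],
)

```text
time_s: 32.9
tool_pos: [635.0, 110.1, 89.7]
orientation: [-2.221, -2.221, -0.0]
force: [-4.4, -0.3, 6.2]
width: 54.8
grasp_force: 45.0
```

Black is on its floor. I'll release it, rise, back away and check.

Request:
apply_moves(
  steps=[
    {"tx": 0,"ty": 0,"tz": 0,"wx": 0,"wy": 0,"wz": 0,"hand": 0.7},
    {"tx": 0,"ty": 0,"tz": 0,"wx": 0,"wy": 0,"wz": 0,"hand": 0.8},
    {"tx": 0,"ty": 0,"tz": 0,"wx": 0,"wy": 0,"wz": 0,"hand": 0.9},
    {"tx": 0,"ty": 0,"tz": 0,"wx": 0,"wy": 0,"wz": 0,"hand": 0.9},
    {"tx": 0,"ty": 0,"tz": 0,"wx": 0,"wy": 0,"wz": 0,"hand": 0.9},
    {"tx": 0,"ty": 0,"tz": -1,"wx": 0,"wy": 0,"wz": 0,"hand": 0.9},
    {"tx": 0,"ty": 0,"tz": -3,"wx": 0,"wy": 0,"wz": 0,"hand": 0.9},
    {"tx": 0,"ty": 0,"tz": -7,"wx": 0,"wy": 0,"wz": 0,"hand": 1},
    {"tx": 0,"ty": 0,"tz": -12,"wx": 0,"wy": 0,"wz": 0,"hand": 1},
    {"tx": 0,"ty": 0,"tz": -16,"wx": 0,"wy": 0,"wz": 0,"hand": 1},
  ],
)

```text
time_s: 34.15
tool_pos: [635.5, 110.1, 252.7]
orientation: [2.22, 2.22, 0.004]
force: [0.9, 1.3, -0.5]
width: 85.3
grasp_force: 0.0
```

Request:
apply_moves(
  steps=[
    {"tx": 0,"ty": -4,"tz": -2,"wx": 0,"wy": 0,"wz": 0,"hand": 1},
    {"tx": 0,"ty": -8,"tz": -4,"wx": 0,"wy": 0,"wz": 0,"hand": 1},
    {"tx": 0,"ty": -12,"tz": -4,"wx": 0,"wy": 0,"wz": 0,"hand": 1},
    {"tx": 0,"ty": -14,"tz": -4,"wx": 0,"wy": 0,"wz": 0,"hand": 1},
    {"tx": 0,"ty": -14,"tz": -4,"wx": 0,"wy": 0,"wz": 0,"hand": 1},
    {"tx": 0,"ty": -14,"tz": -4,"wx": 0,"wy": 0,"wz": 0,"hand": 1},
    {"tx": 0,"ty": -14,"tz": -4,"wx": 0,"wy": 0,"wz": 0,"hand": 1},
    {"tx": 0,"ty": -14,"tz": -4,"wx": 0,"wy": 0,"wz": 0,"hand": 1},
    {"tx": 0,"ty": -14,"tz": -4,"wx": 0,"wy": 0,"wz": 0,"hand": 1},
    {"tx": 0,"ty": -14,"tz": -4,"wx": 0,"wy": 0,"wz": 0,"hand": 1},
  ],
)

```text
time_s: 35.4
tool_pos: [495.1, 110.0, 288.6]
orientation: [-2.221, -2.221, 0.0]
force: [-0.1, 0.2, -0.3]
width: 85.3
grasp_force: 0.0
```

Run:
```python
from h import *
a=camera("side")[90:300,60:350]; b=camera("scene")[90:300,190:480]
cv2.imwrite("pics/end.png",cv2.resize(np.vstack([a,b]),(414,600)))
```

```text
(no output)
```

View pics/end.png

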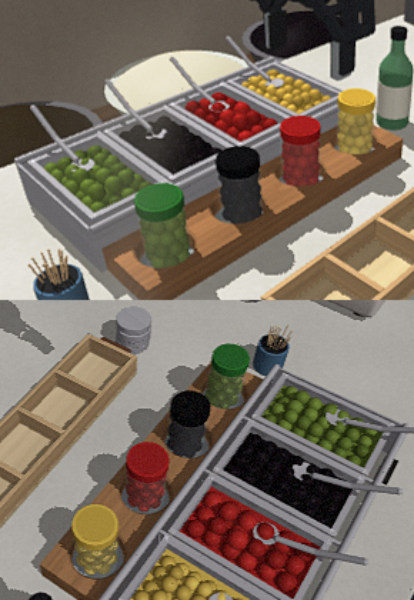

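All four jars stand upright in their wells, green, black, red, yellow, each behind its own pan, and the robot is clear of them.

```bash
python3 -c "
from workcell import *
print(close_job())"
```

```text
the job is handed in; nothing more can be done
None
```

All four jars stand upright and free in the wells behind their matching pans (green, black, red, yellow); the job was handed in after about 36 s of robot time, and the judge's result was not shown.

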